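# Re-lay the interlocking key bins in the organiser case

### The job

The three loose grey bins belong in the metal organiser case on the key cutter's bench: fit them together round the fixed island so that every one stands on the case floor with its walls flush with the case rim. Their lips lie over the notches of their neighbours, so find the right way round and the right order. Leave the can, bottle and tin where they stand.

Things in the scene. Friction and masses are not known exactly. Their poses are not given: they have to be found in the camera images.
- case: Shallow metal organiser case screwed to the bench: inside 138 (x) by 184 (y) mm, floor 4 thick, walls 5 thick, rim 38 above the bench. Origin: centre of its underside. Inside are 46 mm cells: rows at x=-46, 0, +46, columns at y=-69, -23, +23, +69. The bins tile them in one way only; by growing y: row x=-46: L T T T; row x=0: L island T V; row x=+46: L L V V. Home, a bin stands on the floor, walls level with the rim.
- island_top (a point): Centre of the top of the square metal island (41 mm wide) fixed in the case in the cell x=0, y=-23 of the case frame; its top is level with the case's rim.
- bin_t_mid (a point): T-shaped grey plastic bin, open-topped, walls 3 mm thick and 34 high, with a solid grip rib 50 long, 14 thick, top 78 above the underside. In this frame (x along the rib, z up; mm) its cell centres (46 mm pitch) are (-46,0), (0,0), (46,0), (0,46); outline drawn in 2.5 mm all round, walls tapering in 1.7 more to the bottom; 110-240 g. Point: rib centre in plan, 39 above the underside.
- bin_l_mid (a point): L-shaped bin, with walls, rib, taper and mass like the T bin's. In this frame (x along the rib, z up; mm) its cell centres (46 mm pitch) are (-55.2,0), (-9.2,0), (36.8,0), (36.8,46); outline drawn in 2.5 mm. Point: rib centre in plan, 39 above the underside.
- bin_v_mid (a point): Corner-shaped bin (three cells, the smallest), with walls, rib, taper and mass like the T bin's. In this frame (x along the rib, z up; mm) its cell centres (46 mm pitch) are (-13.8,0), (32.2,0), (-13.8,46); outline drawn in 2.5 mm. Point: rib centre in plan, 39 above the underside.
- bin_t_notch (a point): Notch in the end wall of the T bin at (+69,0) of its frame: 28 mm wide, wall cut down from 34 to 24. The L bin's lip comes to lie in it from above, so the T bin goes in before the L bin.
- bin_l_lip (a point): Lip of the L bin: 18 mm wide, 5 thick, its top level with the walls, reaching out to y=+32 at x=-55.2 of the bin's frame (point at its middle). It lies over the T bin's notch when home.
- bin_l_notch (a point): Notch in the foot's end wall of the L bin at (36.8,+69) of its frame: 28 mm wide, wall cut down from 34 to 24. The corner bin's lip comes to lie in it from above, so the L bin goes in before the corner bin.
- bin_v_lip (a point): Lip of the corner bin: 18 mm wide, 5 thick, its top level with the walls, reaching out to y=+78 at x=-13.8 of the bin's frame (point at its middle). It lies over the L bin's notch when home.
- glue_can_mid (a point): Bystander: steel glue can standing on the bench, 74 mm in diameter, 130 mm high; the point is at its mid-height. Not to be disturbed.
- cleaner_mid (a point): Bystander: white cleaner bottle standing on the bench, 52 mm in diameter, 155 mm high; the point is at its mid-height. Not to be disturbed.
- polish_tin_center (a point): Bystander: flat dark polish tin, 64 mm in diameter, 28 mm high; the point is its centre. Not to be disturbed.
There are look-alikes about, which are no part of the job. Leave any orange or red look-alike of the part that bears bin_v_mid alone.

How it is judged:
By the outcome, as a careful person would: the job done as asked, in the order asked, and still so for the second after the job is handed in, with the robot touching nothing.
It also fails if it takes over 72 s, if anything falls off the work surface, if the arm or the gripper's body presses on something with over 40 N, if the wrist force passes 120 N, or if a joint passes its speed limit or range.

### The arm

A 6-joint arm with a two-finger parallel gripper is mounted at the origin on the work surface. World frame = base frame: x ahead of the robot, y to its left, z up, the work surface at z = 0. Lengths are in m, angles in rad, forces in N, time in s.
With the tool pointing down it reaches from about 0.25 to 0.775 m from the base axis. Payload 4 kg.
Tool frame: the origin (TCP) lies between the finger pads; the fingertips stand 22 mm ahead of it and the grasp point (between the pads) lies 3 mm ahead of it; z points along the fingers, y is the line along which they close (so a half turn about z gives the same grasp; the last joint's range is limited). The gripper opens to 85 mm and grips with 20 to 120 N. Pads are 22 mm wide; open, the fingers measure 114 mm over their backs; the gripper's body (76 mm by 85 mm) begins 54 mm behind the grasp point. The pads swing forward as they close: fully open they stand 13 mm farther back than shut.
Start: joints at [-1.274, 0.087, 1.371, -0, 1.684, -0.103], TCP at [0.214, -0.507, 0.253] pointing down, gripper open.
Joint ranges: [-3.1, 3.1], [-0.76, 2.03], [0.27, 2.55], [-1.08, 4.22], [0.17, 2.65], [-2.57, 2.57]. Speed limits (rad/s): [2.79, 2.79, 3.14, 3.14, 3.14, 3.14].

### API

Orientations are given as a unit quaternion [w, x, y, z].
In Python, from rig import r, kinematics, status, imaging gives the robot as it stands. Calls block until the motion is done:
- r.reach(position, orientation): joint-space move of the TCP to a pose.
- r.move_l(position, ori=None, feed=0.15, max_force=None): straight line of the TCP; ori=None keeps the orientation; feed is the mean speed in m/s. With max_force (N) it stops when the force on the tool has changed by that much, and returns True; else False.
- r.set_joints(angles): joint-space move.
- r.gripper_open() and r.clamp(): open the fingers fully, or close them until they stop; the grip force is fixed at half the most.
- r.hold(seconds).
- kinematics.solve_ik(position, orientation): joint angles nearest the present ones, or None.
- status.state(): the state.
- imaging.read_camera(name): name is "scene" or "top"; returns (picture, depth): 400x640x3 uint8, red, green, blue; 400x640 float32, m along the optical axis (not along the pixel's ray), 0 where there is no reading.
- imaging.camera_info(name): a dict with "fx", "fy", "cx", "cy" (pixels), "D" ([k1, k2, p1, p2, k3] as OpenCV has them; the pictures are not rectified), "origin" and "orientation" of the camera in the world. Camera axes: x right, y down, z forward; pixel columns grow to the right and rows downward; lengths in m; the calibration is good to about 2 mm. A picture is of the moment at which its call begins. camera_info takes no time and is no camera call.
A pose or a line that the arm cannot do raises r.MotionError and nothing moves.
- r.job_done(): hands the job in; it is judged then, once.
The state is a dict: "time_s": time; "joint_pos": joint angles; "qd": joint speeds; "joint_efforts": joint torques, N m; "tcp_pos": TCP position; "tcp_rot": TCP orientation; "ft_force": force on the tool from outside, world axes, zero at the start; "ft_torque": the same for the moment, N m; "finger_gap": finger opening in m; "grip_force": force on a finger pad.
Only numpy, scipy, OpenCV 4.12 (cv2) and the standard library are available. Lean on these libraries where they do the work, as an engineer would, in place of code of your own. Each camera call takes 0.05 s, during which the arm holds its last target. There are 200 camera calls.

## Working session

There is one attempt and no reset: what is moved stays moved. The work goes in short steps, each a Python script; the robot and the scene stay as the last script left them, time stands still between calls to the robot, and variables do not carry over. Pictures are saved under pics/ and viewed, at most 10 in all, crops included, and the job is handed in when it is done.

```bash
mkdir -p pics; ls
python3 - <<'E'
from rig import r,kinematics,status,imaging
import cv2,numpy as np
for n in("top","scene"):
    p,d=imaging.read_camera(n); cv2.imwrite(f"pics/{n}0.png",p[:,:,::-1]); np.save(f"{n}0.npy",d); print(n,imaging.camera_info(n))
    np.save(f"{n}0rgb.npy",p)
print(status.state())
E
```

```text
pics
top {'fx': 458.7170689411826, 'fy': 458.7170689411826, 'cx': 314.1750946271049, 'cy': 196.93271175284295, 'D': array([-0.12842321,  0.        ,  0.        ,  0.        ,  0.        ]), 'origin': array([0.4702309 , 0.05422185, 1.29054759]), 'orientation': array([-0.01730674,  0.71511283, -0.69849718,  0.02039145])}
scene {'fx': 447.9034428153222, 'fy': 447.9034428153222, 'cx': 309.9503877626116, 'cy': 200.70323084413982, 'D': array([-0.04225675,  0.        ,  0.        ,  0.        ,  0.        ]), 'origin': array([1.30510978, 0.14688504, 1.03332035]), 'orientation': array([-0.21774302,  0.6095771 ,  0.72119271, -0.24674846])}
{'time_s': 0.1, 'joint_pos': array([-1.27407012e+00,  8.79138556e-02,  1.37211173e+00, -1.94628786e-06,
        1.68363939e+00, -1.03116507e-01]), 'qd': array([ 7.73469033e-04, -9.67173432e-04, -2.35557742e-03,  6.30878017e-05,
       -1.91693102e-04, -2.60993891e-04]), 'joint_efforts': array([ 3.01903841e-03, -3.53016043e+01, -3.14219999e+01, -1.23355721e-04,
        7.90945458e-03,  1.56932413e-05]), 'tcp_pos': array([ 0.21396551, -0.50622463,  0.25223388]), 'tcp_rot': array([-1.03121958e-03,  9.80081694e-01,  1.98592043e-01, -1.01111680e-04]), 'ft_force': array([-0.8587802 , -0.02729579,  0.43084063]), 'ft_torque': array([ 0.01949836, -0.03308592, -0.0381942 ]), 'grip_force': 0.0, 'finger_gap': 0.0850280253405415}
```

View pics/top0.png

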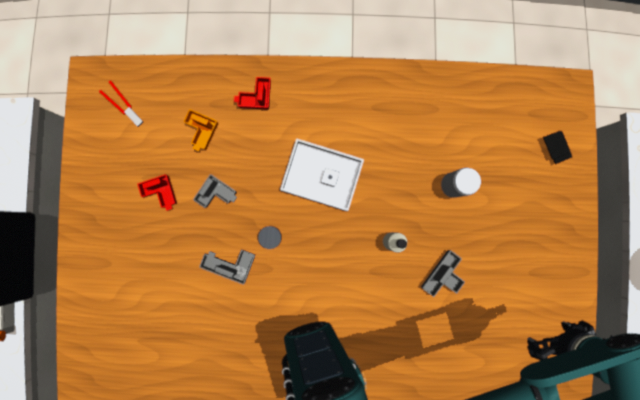

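View pics/scene0.png

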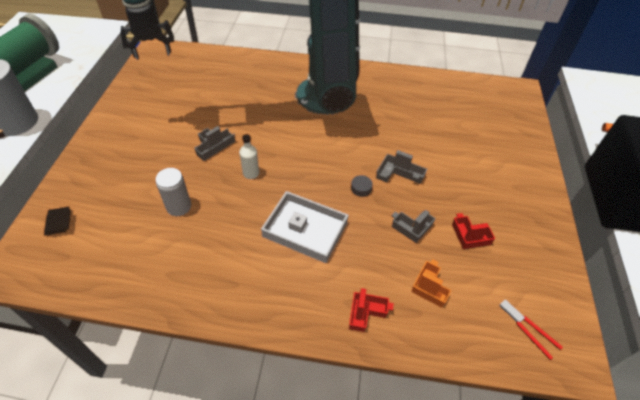

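The top view shows the three grey bins: V at (215,191), L at (229,266) and T at (442,273). The case is at (322,175) with its island at (329,177). The V look-alikes are red (157,191), orange (201,130) and red (255,95). The grey one at (215,191) is the right one. The scene view agrees. Next I'll fit the poses by silhouette.

```bash
cat > h.py <<'E'
import numpy as np,cv2
from scipy.optimize import minimize
from scipy.spatial.transform import Rotation as R
from rig import imaging
I={n:imaging.camera_info(n) for n in("top","scene")}
def proj(n,P):
    c=I[n]; w,x,y,z=c['orientation']; Rt=R.from_quat([x,y,z,w]).as_matrix().T
    K=np.array([[c['fx'],0,c['cx']],[0,c['fy'],c['cy']],[0,0,1.]])
    return cv2.projectPoints((np.atleast_2d(P)-c['origin'])@Rt.T,np.zeros(3),np.zeros(3),K,c['D'])[0][:,0]
def unproj(n,u,z):
    f=lambda p:np.sum((proj(n,[p[0],p[1],z])[0]-u)**2)
    return minimize(f,[.45,.05],method='Nelder-Mead',options=dict(xatol=1e-5,fatol=1e-6)).x
def box(x0,x1,y0,y1,z0,z1,t=0):
    return np.array([[x,y,z] for z,e in((z0,t),(z1,0)) for x in(x0+e,x1-e) for y in(y0+e,y1-e)])/1e3
C=dict(T=[(-46,0),(0,0),(46,0),(0,46)],L=[(-55.2,0),(-9.2,0),(36.8,0),(36.8,46)],V=[(-13.8,0),(32.2,0),(-13.8,46)])
def model(k):
    if k=='C': return [box(-74,74,-97,97,0,38)]
    h=[];cs=C[k]
    def rect(a,b):  # hull of two neighbouring cells, drawn in
        o=20.5
        x=[a[0],b[0]];y=[a[1],b[1]]
        p=box(min(x)-o,max(x)+o,min(y)-o,max(y)+o,34,34)
        q=box(min(x)-o+1.7,max(x)+o-1.7,min(y)-o+1.7,max(y)+o-1.7,0,0)
        return np.vstack([p,q])
    for a in cs:
        for b in cs:
            if a<b and abs(abs(a[0]-b[0])+abs(a[1]-b[1])-46)<.1: h.append(rect(a,b))
    h.append(box(-25,25,-7,7,34,78))
    if k=='L': h.append(box(-64.2,-46.2,15,32,29,34))
    if k=='V': h.append(box(-22.8,-4.8,60,78,29,34))
    return h
def alpha(p):
    p=cv2.GaussianBlur(p,(0,0),.01+.3).astype(float); s=(p[...,0]-p[...,2])/(p[...,0]+p[...,2]+1)
    return s
S=8
def render(n,k,pose,win,z0=0):
    x,y,a=pose; c,s=np.cos(a),np.sin(a); M=np.array([[c,-s,0],[s,c,0],[0,0,1]])
    u0,v0,w,h=win; im=np.zeros((h*S,w*S),np.uint8)
    for b in model(k):
        q=proj(n,b@M.T+[x,y,z0]); q=((q-[u0,v0]+.5)*S-.5)
        cv2.fillConvexPoly(im,np.round(cv2.convexHull(q.astype(np.float32))*16).astype(np.int32),1,shift=4)
    return cv2.resize(im.astype(np.float32),(w,h),interpolation=cv2.INTER_AREA)
def fit(pics,k,guess,cams,yaws=None,half=.0):
    g=np.array(guess,float); data=[]
    for n in cams:
        u,v=proj(n,[g[0],g[1],.02])[0]; m=58 if k=='C' else 42
        if k!='C' and n=='scene': m=38
        win=(int(u)-m,int(v)-m,2*m,2*m); s=alpha(pics[n])[win[1]:win[1]+2*m,win[0]:win[0]+2*m]
        bg=np.median(s); A=np.clip((bg*.85-s)/(bg*.85-.08),0,1)
        lab=cv2.connectedComponentsWithStats((A>.3).astype(np.uint8))[1]
        r0=render(n,k,g,win); ids=np.bincount(lab[(lab>0)&(r0>.5)].ravel(),minlength=2); 
        keep=cv2.dilate((lab==ids.argmax()).astype(np.uint8),np.ones((5,5)))
        data.append((n,win,A*keep))
    bl=lambda i:cv2.GaussianBlur(i,(0,0),.7)
    f=lambda p:sum(np.sum((bl(render(n,k,p,w))-A)**2) for n,w,A in data)
    if yaws is None: yaws=[g[2]]
    best=sorted([(f([g[0],g[1],a]),a) for a in yaws])[:4]; out=[]
    for _,a in best:
        o=minimize(f,[g[0],g[1],a],method='Nelder-Mead',options=dict(initial_simplex=np.array([g[0],g[1],a])+np.array([[0,0,0],[.012,0,0],[0,.012,0],[0,0,.2]]),xatol=1e-4,fatol=1e-2,maxiter=150))
        o=minimize(f,o.x,method='Nelder-Mead',options=dict(initial_simplex=o.x+np.array([[0,0,0],[.003,0,0],[0,.003,0],[0,0,.05]]),xatol=5e-5,fatol=1e-3,maxiter=120))
        out.append((o.fun,o.x))
    return min(out,key=lambda t:t[0])
E
cat > m.py <<'E'
from h import *
pics={n:np.load(n+'0rgb.npy') for n in I}
ys=np.arange(0,2*np.pi,np.pi/8)
for k,u in dict(T=(442,273),L=(229,266),V=(215,191),C=(322,175)).items():
    g=unproj('top',u,.03)
    e,b=fit(pics,k,[*g,0],['top'],ys if k!='C' else [-.3,-.15,0,.15,.3])
    print(k,'top',round(e,1),b.round(4),flush=True)
    for c in(['scene'],['top','scene']):
        e,x=fit(pics,k,b,c); print(k,c,round(e,1),x.round(4),flush=True)
for n,d in((n,np.load(n+'0.npy')) for n in['top']):
    print('island',unproj('top',(329,177),.038), 'depths T,case rim/floor', d[273,442],d[177,329],d[160,310])
E
time python3 m.py
```

```text
T top 13.5 [ 0.3343 -0.3089  2.5153]
T ['scene'] 71.8 [ 0.3304 -0.3095  2.4916]
T ['top', 'scene'] 96.2 [ 0.3333 -0.3087  2.5148]
L top 8.8 [0.3311 0.285  4.3785]
L ['scene'] 63.5 [0.3272 0.285  4.3852]
L ['top', 'scene'] 85.3 [0.3304 0.2848 4.3851]
V top 6.7 [0.5566 0.3411 2.5672]
V ['scene'] 43.2 [0.5517 0.3414 2.5915]
V ['top', 'scene'] 71.4 [0.555  0.341  2.5849]
C top 51.8 [ 0.6007  0.0305 -0.2784]
C ['scene'] 3.2 [ 0.596   0.0295 -0.2822]
C ['top', 'scene'] 110.8 [ 0.5985  0.0299 -0.2796]
island [0.59282275 0.01017493] depths T,case rim/floor 1.2232018 1.253704 1.2935233
real	0m8.626s
user	0m8.429s
sys	0m0.590s
```

Run:
```python
from h import *
p=np.load('top0rgb.npy')[:,:,::-1].copy()
P=dict(T=(.3343,-.3089,2.5153),L=(.3311,.2850,4.3785),V=(.5566,.3411,2.5672),C=(.6007,.0305,-.2784))
t=[]
for k,q in P.items():
    u,v=proj('top',[q[0],q[1],.03])[0].astype(int); win=(u-46,v-34,92,68)
    im=cv2.resize(p[win[1]:win[1]+68,u-46:u+46],None,fx=4,fy=4,interpolation=cv2.INTER_CUBIC)
    c,s=np.cos(q[2]),np.sin(q[2]);M=np.array([[c,-s,0],[s,c,0],[0,0,1]])
    for b in model(k):
        h=cv2.convexHull(((proj('top',b@M.T+[q[0],q[1],0])-[win[0],win[1]]+.5)*4).astype(np.float32)).astype(int)
        cv2.polylines(im,[h],True,(0,255,0),1)
    t.append(im)
cv2.imwrite('pics/fit1.png',np.vstack([np.hstack(t[:2]),np.hstack(t[2:])]))
```

```text
(no output)
```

View pics/fit1.png

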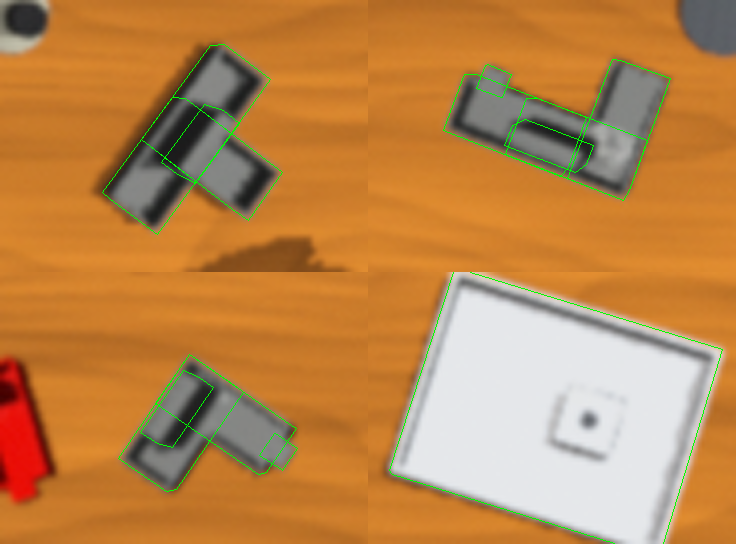

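The fits lie on the outlines, and the grey V is the right one. The two cameras disagree by about 4 mm in x. I'll settle that by pinching each rib lengthwise and crosswise and comparing with the camera afterwards.

```bash
cat > a.py <<'E'
from rig import r,kinematics,status,imaging
import numpy as np
P=dict(T=(.3323,-.3089,2.5153),L=(.3291,.2850,4.3785),V=(.5545,.3411,2.5672))
CASE=(.5985,.0300,-.2795)
HOME=dict(T=(-.046,.023,-np.pi/2),L=(.0092,-.069,0),V=(.0322,.069,np.pi))
def home(k,case=CASE):
    x,y,a=case;h=HOME[k];c,s=np.cos(a),np.sin(a)
    return (x+c*h[0]-s*h[1],y+s*h[0]+c*h[1],a+h[2])
def q(phi): return np.array([0,np.cos(phi/2),np.sin(phi/2),0])
def t(): return round(status.state()['time_s'],2)
E
python3 - <<'E'
from a import *
for k in P:
    for o in(0,np.pi,np.pi/2,-np.pi/2):
        a=P[k];b=home(k);
        f=lambda p,z:(lambda s:None if s is None else np.round(s,2)[[0,1,2,3,4,5]])(kinematics.solve_ik(np.array([p[0],p[1],z]),q(p[2]+o)))
        print(k,round(o,2),f(a,.062),f(a,.25),f(b,.066),f(b,.25))
d=np.load('top0.npy');print(1.2905-d[255:280:4,236:256:4])
E
```

```text
T 0 [-0.87 -0.    1.86 -0.    1.29 -1.82] [-0.87 -0.13  1.59 -0.    1.68 -1.82] None None
T 3.14 [-0.87 -0.    1.86 -0.    1.29  1.32] [-0.87 -0.13  1.59 -0.    1.68  1.32] [ 0.01  0.23  1.59 -0.    1.32  0.29] [ 0.01  0.12  1.34 -0.    1.68  0.29]
T 1.57 None None [ 0.01  0.23  1.59 -0.    1.32  1.86] [ 0.01  0.12  1.34 -0.    1.68  1.86]
T -1.57 [-0.87 -0.    1.86 -0.    1.29 -0.25] [-0.87 -0.13  1.59 -0.    1.68 -0.25] [ 0.01  0.23  1.59 -0.    1.32 -1.28] [ 0.01  0.12  1.34 -0.    1.68 -1.28]
L 0 [ 0.58 -0.04  1.9  -0.    1.29 -2.22] [ 0.58 -0.17  1.63 -0.    1.69 -2.22] [-0.16  0.28  1.53 -0.    1.33  1.69] [-0.16  0.18  1.28 -0.    1.69  1.69]
L 3.14 [ 0.58 -0.04  1.9  -0.    1.29  0.92] [ 0.58 -0.17  1.63 -0.    1.69  0.92] [-0.16  0.28  1.53 -0.    1.33 -1.45] [-0.16  0.18  1.28 -0.    1.69 -1.45]
L 1.57 [ 0.58 -0.04  1.9  -0.    1.29  2.49] [ 0.58 -0.17  1.63 -0.    1.69  2.49] [-0.16  0.28  1.53 -0.    1.33  0.12] [-0.16  0.18  1.28 -0.    1.69  0.12]
L -1.57 [ 0.58 -0.04  1.9  -0.    1.29 -0.65] [ 0.58 -0.17  1.63 -0.    1.69 -0.65] None None
V 0 [ 0.46  0.41  1.36 -0.    
[... 178 characters left out ...]
 ] [ 0.05  0.32  1.1  -0.    1.72  1.9 ]
V 1.57 [ 0.46  0.41  1.36 -0.    1.37 -2.1 ] [ 0.46  0.32  1.11 -0.    1.72 -2.1 ] None None
V -1.57 [ 0.46  0.41  1.36 -0.    1.37  1.04] [ 0.46  0.32  1.11 -0.    1.72  1.04] [ 0.05  0.41  1.35 -0.    1.38  0.33] [ 0.05  0.32  1.1  -0.    1.72  0.33]
[[0.00448346 0.03108692 0.01175463 0.01260579 0.01127756]
 [0.00810897 0.01390922 0.01715517 0.01526237 0.04536366]
 [0.04492855 0.0094825  0.01136851 0.01364851 0.01159275]
 [0.01307583 0.00985503 0.01235211 0.01362872 0.01052511]
 [0.03492177 0.00970185 0.01158535 0.04258132 0.01490474]
 [0.01947284 0.01554322 0.01261473 0.01374662 0.01111102]
 [0.02640343 0.01321948 0.01512897 0.00952256 0.01011634]]
```

```bash
cat >> a.py <<'E'
CR=dict(T=np.pi,L=np.pi,V=0); LO=-np.pi/2; ZG=.062
def pinch(k,p,cross=True,zup=.25):
    """centre on the rib lengthwise, then crosswise; leaves gripper open above."""
    r.reach([p[0],p[1],zup],q(p[2]+LO)); 
    r.move_l([p[0],p[1],ZG],feed=.25); r.clamp()
    print(k,'long gap',status.state()['finger_gap'],t()); r.gripper_open()
    if not cross: r.move_l([p[0],p[1],zup],feed=.3); return
    r.move_l([p[0],p[1],.115],feed=.25); r.reach([p[0],p[1],.115],q(p[2]+CR[k]))
    r.move_l([p[0],p[1],ZG],feed=.2); r.clamp()
    s=status.state();print(k,'cross gap',s['finger_gap'],t(),'ft',s['ft_force'].round(1),s['tcp_pos'].round(4));
E
python3 - <<'E'
from a import *
pinch('T',P['T']); r.gripper_open(); r.move_l([*P['T'][:2],.2],feed=.3); print(t())
pinch('L',P['L']); r.gripper_open(); r.move_l([*P['L'][:2],.2],feed=.3); print(t())
pinch('V',P['V'],False); print(t())
pics={n:imaging.read_camera(n)[0] for n in('top','scene')}
from h import *
for n in pics: np.save(n+'1rgb.npy',pics[n]); cv2.imwrite(f'pics/{n}1.png',pics[n][:,:,::-1])
for k in 'TLV':
    for c in(['top'],['scene']):
        e,x=fit(pics,k,P[k],c); print(k,c,round(e,1),x.round(4),'minus FK',((x-P[k])*1e3).round(1))
E
```

```text
T long gap 0.04926469809188194 2.34
T cross gap 0.013286576748938236 5.62 ft [ 0.1 -0.2  2.7] [ 0.3326 -0.3092  0.0626]
6.92
L long gap 0.049251085830010734 10.38
L cross gap 0.013418467384009857 13.65 ft [ 0.9 -0.2  2. ] [0.3294 0.2851 0.0624]
14.95
V long gap 0.049036231480318285 17.22
18.44
T ['top'] 13.3 [ 0.3347 -0.3103  2.5189] minus FK [ 2.4 -1.4  3.6]
T ['scene'] 86.3 [ 0.3309 -0.3103  2.4969] minus FK [ -1.4  -1.4 -18.4]
L ['top'] 2194.4 [0.3769 0.2091 3.5599] minus FK [  47.8  -75.9 -818.6]
L ['scene'] 248.4 [0.327  0.289  4.3559] minus FK [ -2.1   4.  -22.6]
V ['top'] 2002.3 [0.5564 0.3429 2.5744] minus FK [1.9 1.8 7.2]
V ['scene'] 34.4 [0.5518 0.3419 2.5961] minus FK [-2.7  0.8 28.9]
```

View pics/top1.png

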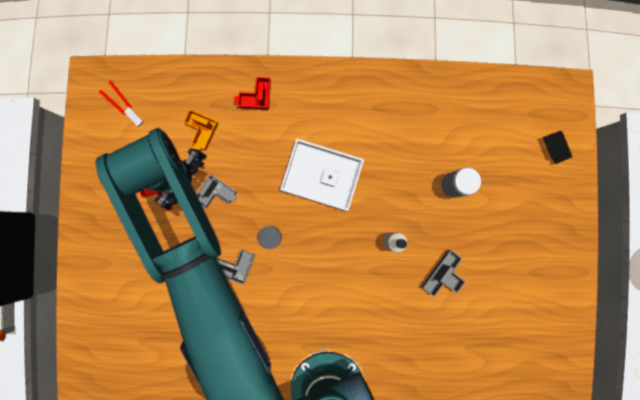

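The arm now hides L and V from the top camera, while T reads about (+2.2, −1.2) mm against the pinch. I'll go back to T, look at L and V from there, and take T up.

Run:
```python
from a import *
p=P['T']
r.reach([p[0],p[1],.2],q(p[2]+CR['T']))
pics={n:imaging.read_camera(n)[0] for n in('top','scene')}
r.move_l([p[0],p[1],ZG],feed=.25); r.clamp(); print(status.state()['finger_gap'],status.state()['tcp_pos'].round(4))
r.move_l([p[0],p[1],.25],feed=.25); print(t(),status.state()['ft_force'].round(1))
from h import *
for n in pics: np.save(n+'2rgb.npy',pics[n])
for k in 'LVC':
    for c in(['top'],['scene']):
        g=P[k] if k!='C' else CASE
        e,x=fit(pics,k,g,c); print(k,c,round(e,1),x.round(4),'minus FK',((x-g)*1e3).round(1))
```

```text
0.013364354897805507 [ 0.3326 -0.3092  0.0625]
23.33 [-0.2 -0.4 -2.2]
L ['top'] 8.8 [0.3308 0.286  4.3787] minus FK [1.7 1.  0.2]
L ['scene'] 63.2 [0.3274 0.2862 4.3906] minus FK [-1.7  1.2 12.1]
V ['top'] 6.9 [0.5569 0.3416 2.5695] minus FK [2.4 0.5 2.3]
V ['scene'] 42.3 [0.5521 0.3416 2.5907] minus FK [-2.4  0.5 23.5]
C ['top'] 54.0 [ 0.6003  0.0303 -0.2774] minus FK [1.8 0.3 2.1]
C ['scene'] 3.1 [ 0.5959  0.0296 -0.2818] minus FK [-2.6 -0.4 -2.3]
```

```bash
sed -i 's/^CASE=.*/CASE=(.5980,.0300,-.2795)/' a.py
cat >> a.py <<'E'
def place(k,dx=0,dy=0,F=14,release=True):
    h=home(k); x,y=h[0]+dx,h[1]+dy
    r.reach([x,y,.25],q(h[2]+CR[k])); r.move_l([x,y,.118],feed=.25)
    hit=r.move_l([x,y,.0655],feed=.06,max_force=F)
    s=status.state();print(k,'hit',hit,s['tcp_pos'].round(4),'want',np.round([x,y],4),s['ft_force'].round(1),s['ft_torque'].round(2),t())
    return hit
E
python3 - <<'E'
from a import *
place('T')
import cv2
for n in('scene',):
    p=imaging.read_camera(n)[0]; cv2.imwrite('pics/s3.png',cv2.resize(p[150:290,200:380,::-1],None,fx=4,fy=4))
E
```

```text
T hit True [0.559  0.0648 0.0665] want [0.5601 0.0648] [ 0.6 -0.3  3. ] [ 0.02 -0.08  0.05] 26.43
```

View pics/s3.png

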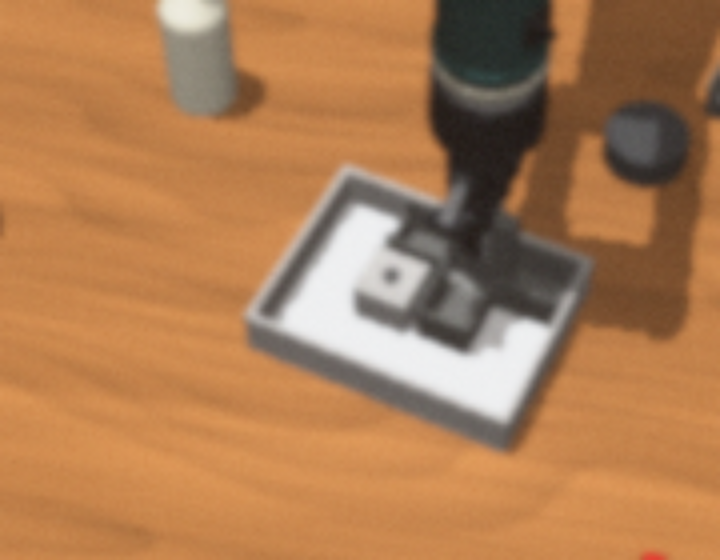

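The crop shows T standing in the case beside the island at about (450,290). It touched down 4 mm above its pick height, which is the case floor. I'll release it and do L.

```bash
cat >> a.py <<'E'
def letgo(k):
    r.gripper_open(); p=status.state()['tcp_pos']; r.move_l([p[0],p[1],.2],feed=.3)
def pick(k):
    p=P[k]; r.reach([p[0],p[1],.2],q(p[2]+CR[k])); r.move_l([p[0],p[1],ZG],feed=.25); r.clamp()
    s=status.state();print(k,'gap',s['finger_gap'],s['tcp_pos'].round(4)); r.move_l([p[0],p[1],.25],feed=.25)
E
python3 - <<'E'
from a import *
letgo('T'); pick('L'); print(t())
hit=place('L')
import cv2
p=imaging.read_camera('scene')[0]; cv2.imwrite('pics/s4.png',cv2.resize(p[170:270,240:370,::-1],None,fx=5,fy=5))
E
```

```text
L gap 0.013362905565174214 [0.3295 0.2852 0.0625]
31.23
L hit False [ 0.5878 -0.0388  0.0665] want [ 0.5878 -0.0389] [-3.9  0.7  4.9] [0.01 0.55 0.03] 34.97
```

View pics/s4.png

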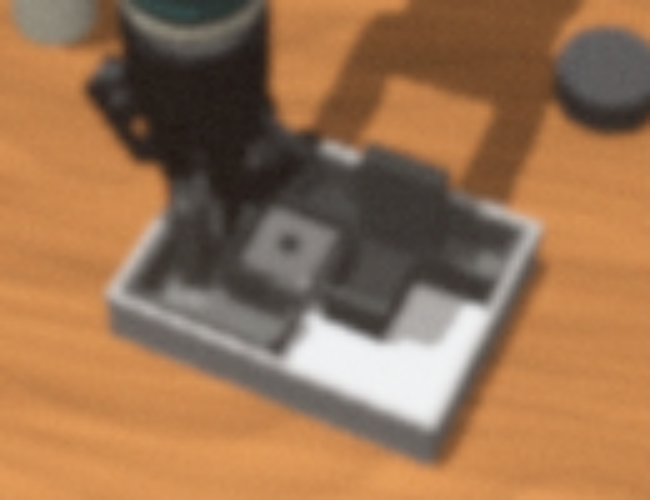

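L is down at floor height, with its foot at about (225,315) along the near wall and T behind it. V is next.

Run:
```python
from a import *
letgo('L'); pick('V'); print(t())
hit=place('V')
import cv2
p=imaging.read_camera('scene')[0]; cv2.imwrite('pics/s5.png',cv2.resize(p[170:270,240:370,::-1],None,fx=5,fy=5))
```

```text
V gap 0.013430044155246679 [0.5547 0.3412 0.0626]
39.98
V hit True [0.6471 0.0874 0.0666] want [0.648  0.0874] [1.  0.3 4. ] [ 0.02 -0.17 -0.01] 42.51
```

View pics/s5.png

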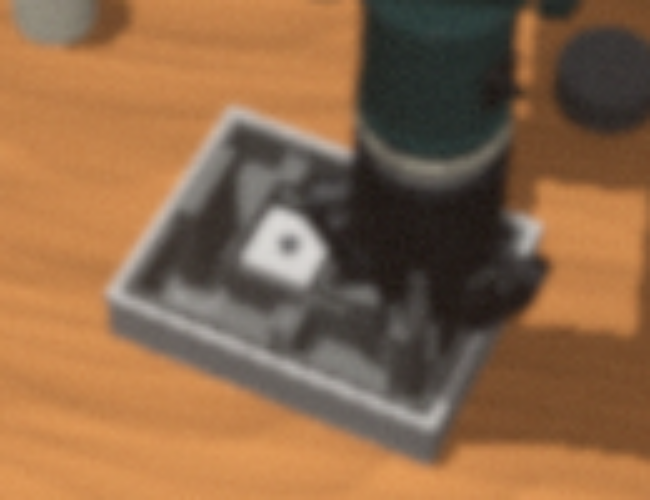

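V is in at floor height (z 0.0666) with its lip next to L. I'll release it, back away and check once more.

Run:
```python
from a import *
import cv2
letgo('V'); r.reach([.35,-.3,.3],q(np.pi/2)) if kinematics.solve_ik(np.array([.35,-.3,.3]),q(np.pi/2)) is not None else r.move_l([.55,.09,.3]); print(t(),status.state()['tcp_pos'])
a=imaging.read_camera('scene')[0][170:270,240:370,::-1]; b,d=imaging.read_camera('top'); 
im=np.hstack([cv2.resize(a,(520,400),interpolation=cv2.INTER_CUBIC),cv2.resize(b[130:220,270:375,::-1],(467,400),interpolation=cv2.INTER_CUBIC)])
cv2.imwrite('pics/f.png',cv2.resize(im,None,fx=.8,fy=.8)); cv2.imwrite('pics/top6.png',b[:,:,::-1])
```

```text
45.66 [ 0.35053855 -0.2996056   0.29960389]
```

View pics/f.png

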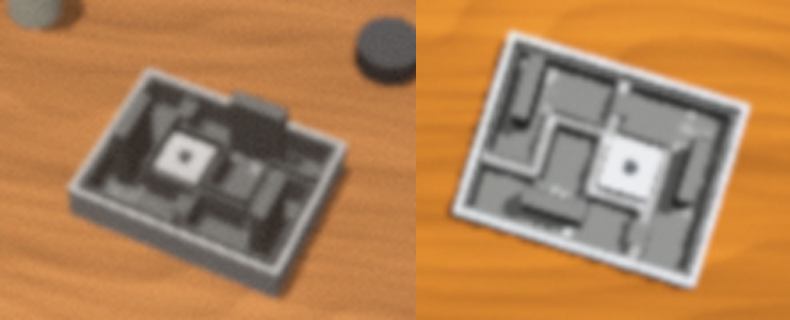

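All three bins sit level in the case round the island, with even gaps and the walls at rim height. The bystanders have not been touched.

```bash
python3 -c "
from rig import r
print(r.job_done())"
```

```text
the job is handed in; nothing more can be done
None
```

The T, L and corner bins went into the case in that order, each touching down at floor height with its walls at the rim, and the job was handed in about 46 s into the 72 s limit; no verdict came back.

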